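# Pack out a gel caster with filler blocks and hold the pressure plate shut

### The job

The pack of glass gel cassettes does not fill the gel caster: take blue filler blocks from the white rack by their lugs and stand them upright in the caster, in the gap between the glass pack and the grey spring-loaded pressure plate, adding blocks until the plate can close what is left. Then push the plate's cushioned red pad towards the backstop until you feel the whole stack go firm, gently enough not to crush the glass, and finish while holding it pressed, without letting go (the plate springs back otherwise), so that a colleague can lock it. Blocks that are not needed stay in the rack; do not tip the glass or disturb the beakers, forceps and marker.

Things in the scene. Friction and masses are not known exactly. Their poses are not given: they have to be found in the camera images.
- gel_caster: Gel casting fixture, fixed: white tray 230 x 118 mm. Origin: centre of its underside; x from pressure plate to backstop, z up. Its floor lies 10 mm up. Grey side rails (x = -60 to 110 mm, to 32 mm up) leave a channel 86 mm wide about y = 0. A white cross-frame with the plate's guide rods stands at x = -87 to -75 mm, to 44 mm up; two spring sleeves reach on to x = -114 mm, to 36 mm up.
- pressure_plate (a joint): Slide of the grey plate along the caster's +x, m: 0 open (where it starts), 0.028 its far stop. The plate is 12 mm thick, 82 wide, 11.5 to 84 mm above the caster's origin; its front face lies at x = -53 mm in the caster frame at joint 0. Springs push it back: 1.5 N at 0, 3.2 N at 0.028. A stack that leaves more than 28 mm before the open plate cannot be closed.
- push_pad (a point): Centre of the outer face of the red pad (44 mm wide, 25 high) behind the plate: x = -81 mm (both joints 0), y = 0, 66.5 mm up in the caster frame. Moves with plate and pad; pushed along the caster's +x. The space behind it is free above the cross-frame (44 mm up).
- red_pad (a joint): How far the red pad has sunk into its black socket on the back of the plate, m: 0 out, 0.010 right in. It is cushioned by a spring: 1 N to start it, 2 N more per mm (21 N right in). It moves with the plate, and its push moves the plate; when the stack is firm the pad sinks on: 5 to 8 mm is a good firm push.
- backstop: Aluminium backstop, 82 mm wide, 74 mm high, screwed to the caster's floor, each time elsewhere along x, parallel to the plate. Origin: foot of its front face (towards the plate), on the floor, middle. Its foot and two black knobs lie behind (45 mm).
- cassette_pack: Banded pack of four glass gel cassettes, greenish, orange bands: 32 (x) x 80 (y) x 72 mm high, about 250 g. Loose, upright on the caster's floor against the backstop. Origin: centre of its underside. The gap to fill runs from its front face (16 mm from its origin) to the pressure plate, 32 to 64 mm at the start.
- block_rack: White rack, fixed, 104 x 104 mm, origin at the centre of its underside. Three crosswise slots, 23 mm wide, at -30, 0 and +30 mm along its x, between pegs that rise to 41 mm; the blocks stand on its floor, 8 mm above the origin.
- filler_1: Blue plastic filler block, upright in a slot of the rack: body 20 (x, thickness) x 80 (y, width) x 76 mm high; on top, centred, a lug to grip, 10 (x) x 36 (y) mm, from 76 to 106 mm above the underside. About 130 g. Origin: centre of its underside, z up. The three are alike; a half turn makes no difference.
- filler_2: As filler_1.
- filler_3: As filler_1.
- beaker_250: Glass beaker, 73 mm wide, 92 mm high; a bystander.
- beaker_100: Glass beaker, 57 mm wide, 68 mm high; a bystander.
- cell_counter: Blood analyser, fixed furniture: 362 (x) x 354 (y) x 467 mm high, origin at the centre of its underside. Its upright front stands close behind the rack: keep gripper and wrist clear of it, also on the way to the caster.
- forceps: Steel forceps, 133 mm long, lying between caster and rack; a bystander.
- marker_1: Felt marker, 133 mm long, lying left of the rack; a bystander.
There are look-alikes about, which are no part of the job. Leave any purple or yellow look-alike of the cassette_pack alone.

How it is judged:
By the outcome, as a careful person would: the job done as asked, in the order asked, and still so for the second after the job is handed in, while the arm keeps its last pose, push and grip.
It also fails if it takes over 72 s, if anything falls off the work surface, if the arm or the gripper's body presses on something with over 40 N, if the wrist force passes 120 N, or if a joint passes its speed limit or range.

### The arm

A 6-joint arm with a two-finger parallel gripper is mounted at the origin on a cart in front of the work surface, level with it; the furniture and walls round the work are solid. World frame = base frame: x ahead of the robot, y to its left, z up, the work surface at z = 0. Lengths are in m, angles in degrees, forces in N, time in s.
With the tool pointing down it reaches from about 0.35 to 0.875 m from the base axis. Payload 4.2 kg.
Tool frame: the origin (TCP) lies midway between the tips of the shut fingers; the grasp point (between the pads) lies 19 mm behind it; z points along the fingers, y is the line along which they close (so a half turn about z gives the same grasp; the last joint's range is limited). The gripper opens to 87 mm and grips with 3 to 60 N. Pads are 19 mm wide; open, the fingers measure 117 mm over their backs; the gripper's body (75 mm by 190 mm) begins 51 mm behind the grasp point.
Start: joints at [-51.761, 22.042, 0.453, 0, -68.411, -14.817], TCP at [0.248, -0.573, 0.223] pointing down, gripper open.
Joint ranges: [-179.83, 179.83], [-69.29, 118.12], [-61.27, 80.66], [-181.25, 117.63], [-171.15, -9.14], [-177.46, 177.46]. Speed limits (degrees/s): [159.86, 159.86, 180, 180, 180, 180].

### API

Orientations are given as a 3x3 rotation matrix whose columns are the frame's x, y, z axes.
In Python, from station import sense, capture, finish_job, silhouettes, landmark_of gives the robot as it stands.
- The arm moves only by the tool step_arm, never from a script. Its arguments are lists of equal length, an entry for each row: "linear": the shift along the tool's x, y, z in mm, a list of three; "delta_rot": the turn, a rotation vector about the tool's x, y, z in rad, a list of three; "grip": the finger opening in mm, from 0 to 87. A call has 1 to 10 rows; each row shifts and turns the commanded pose from where the row before left it, along the tool's axes as they then stand; what a row does not reach is not made up. A row lasts 1/8 s, in which the tool goes at most 62.5 mm and 10.7 degrees, less where a joint would pass 70% of its speed; a pose out of reach is approached as far as the arm can. A call with a gripper value outside its range is refused whole. The fingers move at their own pace and stop on an object; the grip force is fixed at half the most. Time passes only in rows, so rows that do not move let the fingers close. It gives the time, the measured TCP pose, the force, the opening and the grip force at its end, in the units of the state.
- sense(): the state, without advancing time (a new reading comes with each control period).
- capture(name): name is "scene" or "top" or "wrist"; returns a dict with "img" (400x640x3 uint8, red, green, blue), "fx", "fy", "cx", "cy" (pixels), "world_to_cam" (4x4, takes a point from world to camera coordinates); the wrist camera has in their place "mount" (4x4, takes a point from camera to tool coordinates, whose origin is the TCP and whose axes are the flange's). Camera axes: x right, y up, looking along -z (the intrinsics and any distortion apply to the point x, -y, -z); pixel columns grow to the right and rows downward; lengths in m; the calibration is good to about 2 mm. A picture is of the moment at which its call begins: read the wrist's pose just before it. There is no depth.
- finish_job(): hands the job in; it is judged then, once.
Trained networks look in the newest picture that a camera, given by its name, has taken for a name from the list of things; names that differ only in an ending like _2 or _b are one class to them, and where a whole thing is asked for, a point or a joint stands for the part that bears it (a point fixed in the world has none). Each returns a list of dicts, best first, with "score" (0 to 1); they miss things now and then, are a little off and sometimes report something else, mostly with a low value. They report only what shows in the picture. A call takes as long as a camera call. They do not tell look-alikes from the thing itself.
- silhouettes(camera, label): "mask" (400x640 bool, what is visible of it) and "point" ([column, row] in pixels, amid what is visible of it).
- landmark_of(camera, label): "point" ([column, row] in pixels: a listed point, or the origin of a listed thing).
The state is a dict: "time_s": time; "joints": joint angles; "joint_velocities": joint speeds; "effort": joint torques, N m; "tcp_pos": TCP position; "ee_rot": TCP orientation; "wrist_force": force on the tool from outside, world axes, zero at the start; "moment": the same for the moment, N m; "gripper_width": opening from 0.0 (shut) to 1.0 (fully open); "gripper_force": force on a finger pad.
Only numpy, scipy, OpenCV 4.12 (cv2) and the standard library are available. Lean on these libraries where they do the work, as an engineer would, in place of code of your own. Each camera call takes 0.05 s, during which the arm holds its last target. There are 200 camera calls.

## Working session

There is one attempt and no reset: what is moved stays moved. The work goes in short steps, Python scripts to look and compute and a tool call to move; the robot and the scene stay as the last step left them, time stands still between calls to the robot, and variables do not carry over. Pictures are saved under pics/ and viewed, at most 12 in all, crops included, and the job is handed in when it is done.

Besides the shell and the picture viewer there is one more tool, called as a command line: name --argument value ..., lists and objects as JSON in quotes. step_arm: Moves the arm, as the interface text tells. Its arguments: {"type":"object","properties":{"linear":{"type":"array"},"delta_rot":{"type":"array"},"grip":{"type":"array"}},"required":["linear","delta_rot","grip"]}

```bash
mkdir -p pics
cat > h.py <<'E'
import numpy as np, cv2
from station import sense, capture, finish_job, silhouettes, landmark_of
def cam(c, s=None):
    """returns K, world_to_cam(4x4)"""
    if 'mount' in c:
        T=np.eye(4); T[:3,:3]=np.array(s['ee_rot']); T[:3,3]=s['tcp_pos']
        W=np.linalg.inv(T@np.array(c['mount']))
    else: W=np.array(c['world_to_cam'])
    return c,W
def ray(C,px):
    c,W=C; d=np.array([(px[0]-c['cx'])/c['fx'],-(px[1]-c['cy'])/c['fy'],-1.])
    R=W[:3,:3]; o=-R.T@W[:3,3]; d=R.T@d
    return o,d/np.linalg.norm(d)
def atz(C,px,z):
    o,d=ray(C,px); return o+d*(z-o[2])/d[2]
def proj(C,p):
    c,W=C; q=W[:3,:3]@np.array(p)+W[:3,3]
    return np.array([c['cx']+c['fx']*q[0]/-q[2], c['cy']-c['fy']*q[1]/-q[2]])
def tri(rs):
    A=np.zeros((3,3));b=np.zeros(3)
    for o,d in rs:
        P=np.eye(3)-np.outer(d,d);A+=P;b+=P@o
    x=np.linalg.solve(A,b); return x,[np.linalg.norm((np.eye(3)-np.outer(d,d))@(x-o)) for o,d in rs]
E
python3 - <<'E'
from h import *
np.set_printoptions(precision=3,suppress=True)
s=sense(); print(s)
ims=[]
C={}
for n in ('scene','top'):
    c=capture(n); C[n]=cam(c,s); ims.append(c['img']); print(n,{k:v for k,v in c.items() if k not in('img',)})
    cv2.imwrite(f'pics/{n}0.png',c['img'][:,:,::-1])
    for l in ['gel_caster','push_pad','pressure_plate','backstop','cassette_pack','block_rack','filler_1','beaker_250','beaker_100','forceps','marker_1','cell_counter']:
        print(n,l,[(np.round(r['point']).tolist(),round(r['score'],2), np.round(atz(C[n],r['point'],0.0),3)[:2]) for r in landmark_of(n,l)])
E
```

```text
{'time_s': 0.0, 'joints': array([-51.761,  22.089,   0.381,  -0.028, -68.41 , -14.817]), 'joint_velocities': array([-0.001, -0.017, -0.049,  0.062, -0.065, -0.038]), 'effort': array([ -0.   , -39.066,  18.741,   4.22 ,   0.011,  -0.   ]), 'tcp_pos': array([ 0.248, -0.573,  0.221]), 'ee_rot': array([[-0.918, -0.397, -0.001],
       [-0.397,  0.918,  0.002],
       [ 0.   ,  0.002, -1.   ]]), 'wrist_force': array([0.86 , 1.266, 0.673]), 'moment': array([ 0.033, -0.04 ,  0.043]), 'gripper_force': 0.0, 'gripper_width': 0.9981535222119193}
scene {'fx': 517.2445649913758, 'fy': 517.2445649913758, 'cx': 326.7010243122107, 'cy': 192.81983389775243, 'world_to_cam': array([[ 0.78 , -0.626,  0.013, -0.542],
       [ 0.321,  0.418,  0.85 , -0.224],
       [-0.537, -0.659,  0.527, -1.311],
       [ 0.   ,  0.   ,  0.   ,  1.   ]])}
scene gel_caster [([219.0, 180.0], 0.66, array([0.456, 0.284]))]
scene push_pad [([314.0, 230.0], 0.58, array([ 0.538, -0.136]))]Traceback (most recent call last):
  File "<stdin>", line 10, in <module>
ValueError: it knows: backstop, beaker, block_rack, cassette_pack, cell_counter, filler, forceps, gel_caster, marker, push_pad
```

View pics/scene0.png

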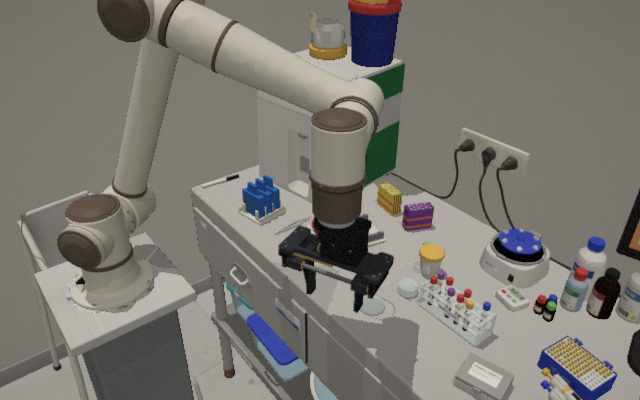

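The scene view shows the rack with three blue blocks at (262,200). The caster is hidden behind the gripper (about 340,230), and there are yellow and purple look-alikes at (390,198) and (418,216).

Run:
```python
from h import *
np.set_printoptions(precision=3,suppress=True)
s=sense()
for n in ('top','wrist'):
    c=capture(n); C=cam(c,s)
    print(n,{k:v for k,v in c.items() if k not in('img',)})
    if n=='top': cv2.imwrite(f'pics/{n}0.png',c['img'][:,:,::-1])
    else: cv2.imwrite(f'pics/{n}0.png',c['img'][:,:,::-1])
    for l in ['gel_caster','push_pad','backstop','cassette_pack','block_rack','filler','beaker','forceps','marker','cell_counter']:
        try: print(n,l,[(np.round(r['point']).tolist(),round(r['score'],2), np.round(atz(C,r['point'],0.0),3)[:2]) for r in landmark_of(n,l)])
        except Exception as e: print(e)
```

```text
top {'fx': 467.99102972989084, 'fy': 467.99102972989084, 'cx': 327.6167743609962, 'cy': 200.77168677557384, 'world_to_cam': array([[-0.023, -1.   , -0.003, -0.082],
       [ 0.982, -0.023,  0.185, -0.593],
       [-0.185,  0.002,  0.983, -1.198],
       [ 0.   ,  0.   ,  0.   ,  1.   ]])}
top gel_caster [([375.0, 210.0], 0.77, array([ 0.573, -0.228]))]
top push_pad [([365.0, 235.0], 0.64, array([ 0.502, -0.198]))]
top backstop [([378.0, 198.0], 0.79, array([ 0.606, -0.236]))]
top cassette_pack [([374.0, 206.0], 0.74, array([ 0.584, -0.225])), ([358.0, 135.0], 0.6, array([ 0.791, -0.188])), ([402.0, 135.0], 0.59, array([ 0.788, -0.314]))]
top block_rack [([280.0, 250.0], 0.58, array([0.467, 0.037]))]
top filler [([281.0, 257.0], 0.88, array([0.446, 0.036])), ([283.0, 250.0], 0.88, array([0.466, 0.03 ])), ([279.0, 236.0], 0.8, array([0.506, 0.04 ]))]
top beaker [([469.0, 214.0], 0.79, array([ 0.554, -0.489])), ([464.0, 250.0], 0.73, array([ 0.456, -0.466])), ([282.0, 248.0], 0.56, array([0.472, 0.034]))]
top forceps [([326.0, 237.0], 0.48, array([ 0.499, -0.088]))]
top marker []
top cell_counter []
wrist {'fx': 323.7481901794258, 'fy': 323.7481901794258, 'cx': 322.00603070596907, 'cy': 203.17667741589455, 'mount': array([[ 0.001,  0.957,  0.291,  0.079],
       [ 1.   , -0.001,  0.   , -0.   ],
       [ 0.   ,  0.291, -0.957, -0.163],
       [ 0.   ,  0.   ,  0.   ,  1.   ]])}
wrist gel_caster []
wrist push_pad []
wrist backstop []
wrist cassette_pack []
wrist block_rack []
wrist filler []
wrist beaker [([330.0, 336.0], 0.97, array([ 0.459, -0.469]))]
wrist forceps []
wrist marker []
wrist cell_counter []
```

View pics/top0.png

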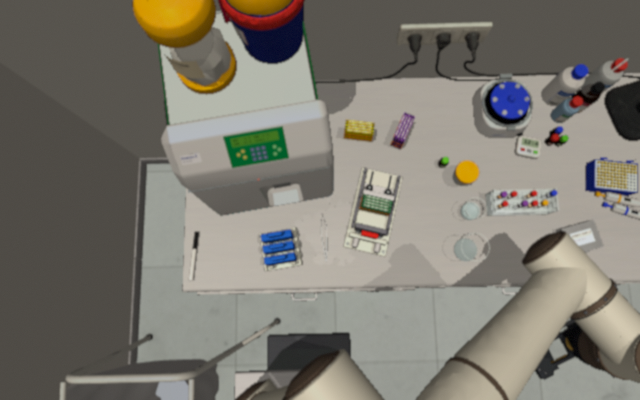

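The top view shows the caster at (375,210), with the greenish pack inside it at about (374,203) and the red pad towards the robot at (370,236). The rack is at (280,250). The yellow pack (360,131) and the purple one (403,130) sit loose outside the caster. The real pack is the greenish one against the backstop, and I'll confirm that close up.

step_arm --linear '[[0, 0, -10], [0, 0, -10], [0, 0, -10], [-24, 50, 0], [-24, 50, 0], [-24, 50, 0], [-24, 50, 0], [-24, 50, 0], [-24, 50, 0], [-24, 50, 0]]' --delta_rot '[[0, 0, 0.136], [0, 0, 0.136], [0, 0, 0.136], [0, 0, 0], [0, 0, 0], [0, 0, 0], [0, 0, 0], [0, 0, 0], [0, 0, 0], [0, 0, 0]]' --grip '[87, 87, 87, 87, 87, 87, 87, 87, 87, 87]'

```text
time_s: 2.5
tcp_pos: [0.4168, -0.2217, 0.253]
ee_rot: [[-1.0, -0.001, 0.001], [-0.001, 1.0, -0.0], [-0.001, -0.0, -1.0]]
wrist_force: [1.0, -0.6, 0.1]
gripper_width: 0.998
gripper_force: 0.0
```

```bash
cat > look.py <<'E'
from h import *
import sys,json,os
np.set_printoptions(precision=3,suppress=True)
def go(n,labels,pic=None):
    s=sense(); c=capture(n); C=cam(c,s); out={}
    print(n,s['tcp_pos'],s['time_s'])
    if pic: cv2.imwrite(f'pics/{pic}.png',c['img'][:,:,::-1])
    for l in labels:
        out[l]=[(np.array(r['point']),r['score']) for r in landmark_of(n,l)]
    return C,out,c['img']
E
python3 - <<'E'
from look import *
L=['gel_caster','push_pad','backstop','cassette_pack','block_rack','filler','beaker','forceps','marker','cell_counter']
import pickle; res=[]
for n in ('wrist','scene'):
    C,o,im=go(n,L,n+'1')
    res.append((C,o,im))
    for l in L: print(l,[(p.round(),round(q,2)) for p,q in o[l]])
pickle.dump(res,open('v1.pkl','wb'))
E
```

```text
wrist [ 0.417 -0.222  0.253] 2.5
gel_caster [(array([322., 272.]), 0.62)]
push_pad [(array([342., 243.]), 0.76)]
backstop []
cassette_pack [(array([320., 282.]), 0.88)]
block_rack [(array([517., 209.]), 0.66), (array([324., 272.]), 0.43)]
filler [(array([517., 188.]), 0.92), (array([516., 213.]), 0.9), (array([519., 231.]), 0.6)]
beaker [(array([137., 197.]), 0.6)]
forceps [(array([423., 228.]), 0.58)]
marker []
cell_counter []
scene [ 0.416 -0.224  0.252] 3.05
gel_caster [(array([341., 239.]), 0.81)]
push_pad [(array([312., 228.]), 0.46)]
backstop [(array([350., 232.]), 0.58), (array([341., 240.]), 0.37)]
cassette_pack [(array([344., 236.]), 0.95), (array([388., 205.]), 0.68), (array([418., 226.]), 0.57)]
block_rack [(array([261., 214.]), 0.68)]
filler [(array([264., 209.]), 0.71), (array([256., 215.]), 0.7), (array([268., 210.]), 0.56)]
beaker [(array([373., 306.]), 0.69), (array([409., 292.]), 0.62)]
forceps [(array([294., 224.]), 0.44)]
marker [(array([221., 182.]), 0.64), (array([294., 224.]), 0.46)]
cell_counter [(array([408., 292.]), 0.51)]
```

View pics/wrist1.png

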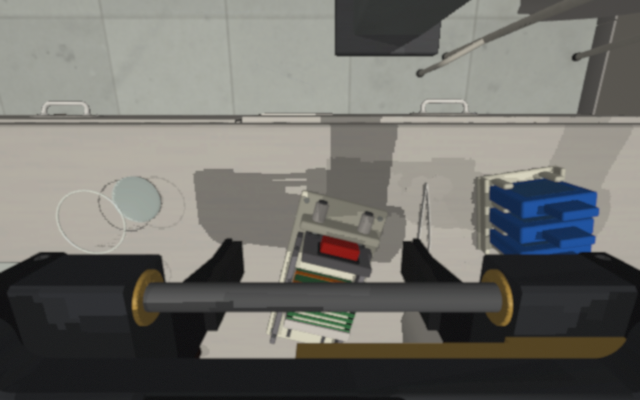

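The wrist view shows the caster at (330,270), with the green pack in it at (320,300), which is the real one, and the red pad at (340,247). The blocks are at (543,215). The gripper hides the backstop end, so I'm moving forward for a clear view.

step_arm --linear '[[-50, -7, -12], [-50, -7, -12], [-50, -7, -12], [-50, -7, -12], [0, 0, 0]]' --delta_rot '[[0, 0, 0], [0, 0, 0], [0, 0, 0], [0, 0, 0], [0, 0, 0]]' --grip '[87, 87, 87, 87, 87]'

```text
time_s: 4.22
tcp_pos: [0.6191, -0.2512, 0.2984]
ee_rot: [[-1.0, -0.001, -0.001], [-0.001, 1.0, 0.0], [0.001, 0.0, -1.0]]
wrist_force: [-0.8, -0.1, -1.1]
gripper_width: 1.001
gripper_force: 0.0
```

Run:
```python
from look import *
L=['gel_caster','push_pad','backstop','cassette_pack','block_rack','filler','forceps']
import pickle; res=pickle.load(open('v1.pkl','rb'))
for n in ('wrist','top'):
    C,o,im=go(n,L,n+'2')
    for l in L: print(l,[(p.round(),round(q,2)) for p,q in o[l]])
    res.append((C,o,im))
    if n=='wrist':
      big=cv2.resize(im[100:400,:],(800,375),interpolation=cv2.INTER_CUBIC); 
    else:
      b2=cv2.resize(im[160:290,180:440],(450,225),interpolation=cv2.INTER_CUBIC)
full=np.zeros((600,800,3),np.uint8); full[:375]=big; full[375:,:450]=b2
cv2.imwrite('pics/m2.png',full[:,:,::-1])
pickle.dump(res,open('v1.pkl','wb'))
# multi-view triangulation of singles
for l in ['gel_caster','push_pad','block_rack','cassette_pack','backstop']:
    rs=[(ray(r[0],r[1][l][0][0])) for r in res if r[1].get(l)]
    print(l,*tri(rs))
```

```text
wrist [ 0.619 -0.251  0.298] 4.225
gel_caster [(array([344., 130.]), 0.67)]
push_pad [(array([370.,  61.]), 0.66)]
backstop [(array([344., 145.]), 0.95), (array([546.,  50.]), 0.46)]
cassette_pack [(array([362., 273.]), 0.93), (array([343., 133.]), 0.71), (array([290., 273.]), 0.58)]
block_rack [(array([546.,  49.]), 0.77)]
filler [(array([548.,  51.]), 0.69), (array([548.,  22.]), 0.62), (array([544.,  71.]), 0.61)]
forceps [(array([446.,  73.]), 0.83)]
top [ 0.615 -0.251  0.301] 4.625
gel_caster [(array([376., 210.]), 0.92)]
push_pad [(array([375., 207.]), 0.58), (array([364., 236.]), 0.49)]
backstop [(array([378., 202.]), 0.65), (array([366., 234.]), 0.61)]
cassette_pack [(array([373., 205.]), 0.8), (array([358., 133.]), 0.38)]
block_rack []
filler [(array([280., 237.]), 0.67), (array([281., 249.]), 0.64)]
forceps [(array([377., 202.]), 0.29)]
gel_caster [ 0.57  -0.223  0.002] [np.float64(0.0030253355154319524), np.float64(0.00284176971936433), np.float64(0.003467695874688932), np.float64(0.006481896982267712)]
push_pad [ 0.511 -0.202  0.068] [np.float64(0.016992985793682074), np.float64(0.025476838185850146), np.float64(0.018680088643381068), np.float64(0.059329768130970476)]
block_rack [ 0.471  0.045 -0.009] [np.float64(0.0045327193993546615), np.float64(0.0030022853936012887), np.float64(0.002793108464997839)]
cassette_pack [ 0.618 -0.216  0.041] [np.float64(0.05128899858417005), np.float64(0.04967747841974627), np.float64(0.13642187421244473), np.float64(0.039672701897122714)]
backstop [ 0.592 -0.229  0.022] [np.float64(0.0032363790355547616), np.float64(0.00769606321580335), np.float64(0.005627157105545198)]
```

View pics/m2.png

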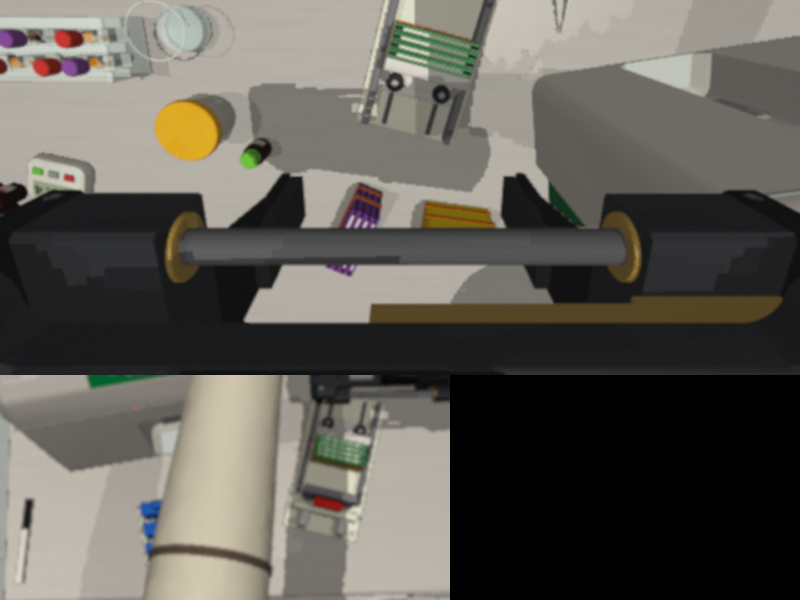

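The pack inside the caster, at (343,133) in full-frame pixels, is greenish and rests against the backstop. It is the one meant. The purple (at 290,273) and yellow (at 362,273) ones stay where they are. Next I fit the caster and rack poses over all views and overlay them as a check.

```bash
cat > fit.py <<'E'
from look import *
import pickle
from scipy.optimize import least_squares
def loc(x,y,a,p): 
    c,s=np.cos(a),np.sin(a); return np.array([x+c*p[0]-s*p[1],y+s*p[0]+c*p[1],p[2]])
def box(C,im,pose,x0,x1,y0,y1,z0,z1,col):
    P=[proj(C,loc(*pose,(x,y,z))) for z in(z0,z1) for x,y in((x0,y0),(x1,y0),(x1,y1),(x0,y1))]
    P=np.round(np.array(P)*4).astype(int)
    for i in range(4):
        for a,b in((i,(i+1)%4),(4+i,4+(i+1)%4),(i,i+4)): cv2.line(im,tuple(map(int,P[a])),tuple(map(int,P[b])),col,1,cv2.LINE_AA,2)
def nearest(pts,pr): 
    return min((np.linalg.norm(p-pr) for p,_ in pts),default=None)
E
python3 - <<'E'
from fit import *
res=pickle.load(open('v1.pkl','rb'))
def rc(v):
    x,y,a,b=v; r=[]
    for C,o,im in res:
        for l,p in (('gel_caster',(0,0,0)),('push_pad',(-.081,0,.0665)),('backstop',(b,0,.01)),('cassette_pack',(b-.016,0,.01))):
            pr=proj(C,loc(x,y,a,p))
            if o.get(l):
                q=min((k for k,_ in o[l]),key=lambda k:np.linalg.norm(k-pr)); r+=list(q-pr)
            
            else: r+=[0,0]
    return np.array(r)
f=least_squares(rc,[.57,-.223,-.3,.03],loss='soft_l1',f_scale=2); print('caster',f.x,np.degrees(f.x[2]),f.fun.reshape(-1,2).round(1).tolist())
cp=f.x
def rr(v):
    x,y,a=v; r=[]
    for C,o,im in res:
        for p,l in (((0,0,0),'block_rack'),((-.03,0,.008),'filler'),((0,0,.008),'filler'),((.03,0,.008),'filler')):
            pr=proj(C,loc(x,y,a,p))
            if o.get(l):
                q=min((k for k,_ in o[l]),key=lambda k:np.linalg.norm(k-pr)); r+=list(q-pr)
            else: r+=[0,0]
    return np.array(r)
g=least_squares(rr,[.47,.04,0.1],loss='soft_l1',f_scale=2); print('rack',g.x,np.degrees(g.x[2]),g.fun.reshape(-1,2).round(1).tolist())
np.save('pose.npy',np.r_[cp,g.x])
tiles=[]
for k,(C,o,im) in enumerate(res):
    im=im.copy(); im=cv2.resize(im,None,fx=1,fy=1)
    box(C,im,cp[:3],-.115,.115,-.059,.059,0,.01,(255,0,0))
    box(C,im,cp[:3],-.065,-.053,-.041,.041,.0115,.084,(255,255,0))
    box(C,im,cp[:3],cp[3]-.032,cp[3],-.04,.04,.01,.082,(255,0,255))
    for d in(-.03,0,.03): box(C,im,g.x,d-.005,d+.005,-.018,.018,.084,.114,(255,0,0)); box(C,im,g.x,d-.01,d+.01,-.04,.04,.008,.084,(255,255,0))
    box(C,im,g.x,-.052,.052,-.052,.052,0,.008,(0,255,0))
    tiles.append(im)
a=cv2.resize(tiles[0][150:350,240:640],(800,400)) ; b=cv2.resize(tiles[2][0:200,300:620],(320,200)); c=cv2.resize(tiles[1][150:300,220:420],(267,200)); d=cv2.resize(tiles[3][150:280,260:400],(213,200))
cv2.imwrite('pics/o.png',np.vstack([a,np.hstack([b,c,d])])[:,:,::-1])
E
```

```text
caster [ 0.57  -0.22  -0.286  0.024] -16.39432006799711 [[-0.5, -1.2], [-0.6, 0.5], [0.0, 0.0], [-0.8, -0.3], [-0.5, 0.1], [-2.4, 1.5], [1.2, -2.4], [0.4, -0.1], [-0.2, 1.7], [0.1, -0.3], [4.8, 0.0], [0.4, -0.7], [3.3, -0.7], [-2.9, 0.1], [3.1, 0.5], [-0.6, -1.8]]
rack [0.471 0.037 0.168] 9.619274809043857 [[2.8, 1.1], [-0.2, -0.2], [-1.8, 2.8], [1.7, 0.2], [-1.3, 2.4], [1.1, 1.4], [2.0, 0.0], [-1.8, 4.6], [2.1, -1.3], [-0.3, -0.6], [0.7, 2.1], [-2.9, -2.5], [0.0, 0.0], [-0.8, -9.6], [1.0, 1.2], [1.5, -0.1]]
```

View pics/o.png

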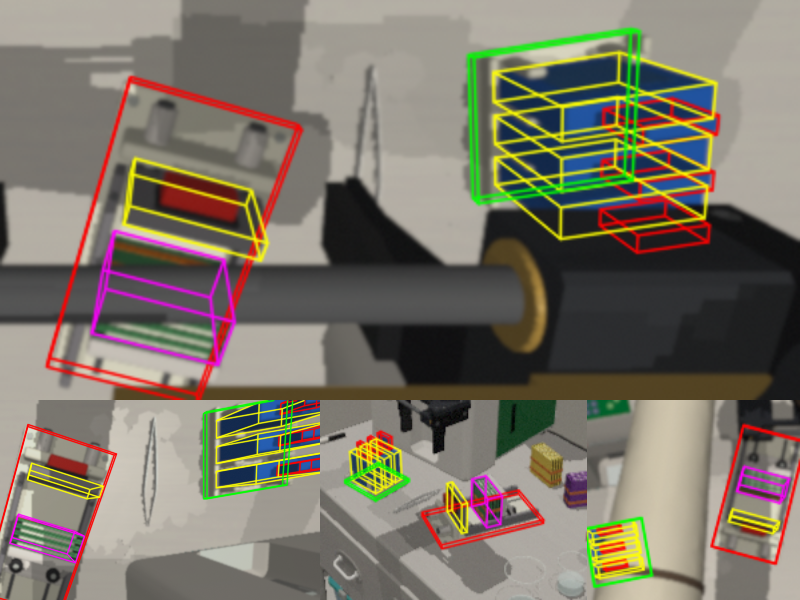

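The overlay fits the caster (yaw -16°), the pack (gap about 45 mm, still to be refined) and the rack (yaw about +10°). Next I take a close look over the rack, using the block nearest the robot because it is farthest from the analyser.

step_arm --linear '[[53, 0, 0], [53, 0, 0], [53, 0, 0], [0, 57, 0], [0, 57, 0], [0, 57, 0], [0, 57, 0], [0, 57, 0], [0, 0, 10], [0, 0, 0]]' --delta_rot '[[0, 0, 0], [0, 0, 0], [0, 0, 0], [0, 0, 0], [0, 0, 0], [0, 0, 0], [0, 0, 0], [0, 0, 0], [0, 0, -0.168], [0, 0, 0]]' --grip '[70, 70, 70, 70, 70, 70, 70, 70, 70, 70]'

```text
time_s: 6.28
tcp_pos: [0.4565, 0.0343, 0.2901]
ee_rot: [[-0.986, -0.168, -0.001], [-0.168, 0.986, -0.0], [0.001, -0.0, -1.0]]
wrist_force: [-0.3, 0.4, -0.2]
gripper_width: 0.806
gripper_force: 0.0
```

Run:
```python
from fit import *
res=pickle.load(open('v1.pkl','rb'))
P=np.load('pose.npy'); g=P[4:]
s=sense(); c=capture('wrist'); C=cam(c,s); im=c['img'].copy()
print(s['tcp_pos'],s['time_s'])
m=silhouettes('wrist','filler'); 
for r in m: print('sil',np.round(r['point']),round(r['score'],2),r['mask'].sum())
o={l:[(np.array(r['point']),r['score']) for r in landmark_of('wrist',l)] for l in('filler','block_rack')}
print({l:[(p.round(),round(q,2)) for p,q in v] for l,v in o.items()})
# analyser front base, from first top view estimate
for px in((225,212),(280,203),(330,195)): print('analyser',atz(res[3][0],px,0)[:2])
pickle.dump((C,o,c['img'],m),open('v3.pkl','wb'))
big=cv2.resize(im[60:280,200:500],(800,587),interpolation=cv2.INTER_CUBIC)
cv2.imwrite('pics/r3.png',big[:,:,::-1])
```

```text
[0.456 0.034 0.29 ] 6.275
sil [324. 188.] 0.77 1722
sil [322. 211.] 0.76 1645
sil [324. 160.] 0.63 1635
{'filler': [(array([325., 152.]), 0.89), (array([321., 196.]), 0.78), (array([325., 182.]), 0.55)], 'block_rack': []}
analyser [0.576 0.191]
analyser [0.598 0.037]
analyser [ 0.617 -0.103]
```

View pics/r3.png

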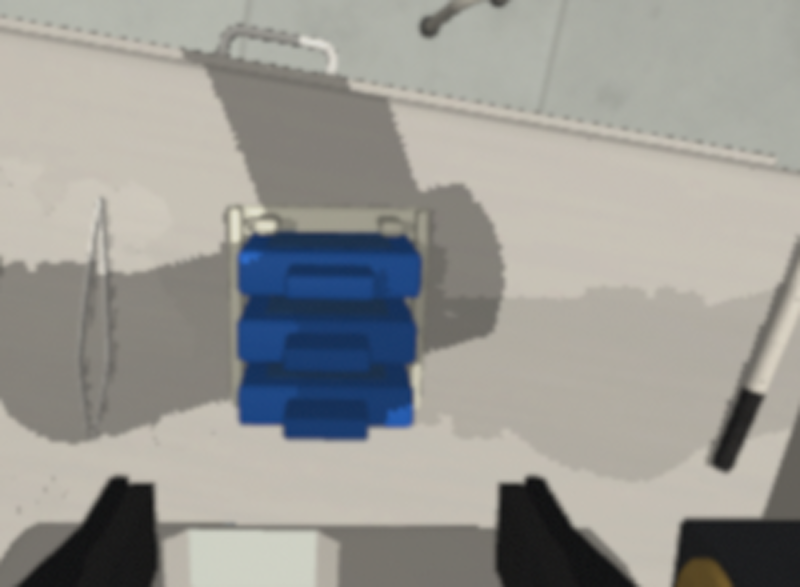

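The three blocks stand square to the tool. The lug of the nearest one is centred at crop (330,285), its far top edge at crop row 298. Computing its position.

Run:
```python
from fit import *
C,o,im,m=pickle.load(open('v3.pkl','rb')); g=np.load('pose.npy')[4:]
R=np.array([[-.986,-.168],[-.168,.986]])
for row,a,b in((298,288,372),(370,285,371),(438,284,368)):
    f=lambda c:(200+c*.375,60+row*.375)
    A,B=atz(C,f(a),.114),atz(C,f(b),.114)
    mid=(A+B)/2; print('far top edge',A[:2],B[:2],'width',np.linalg.norm(A-B),'lug centre',(mid[:2]+R[:,0]*.005),'yaw',np.degrees(np.arctan2(*(B-A)[[1,0]]))-90)
for d in(-.03,0,.03): print('model',loc(*g,(d,0,.114)))
# body far/near widths: row of body top edges at z .084
for row,a,b in((295,240,420),(360,238,415),(425,240,412)):
    f=lambda c:(200+c*.375,60+row*.375); A,B=atz(C,f(a),.084),atz(C,f(b),.084); print('body far top',A[:2],B[:2],np.linalg.norm(A-B))
```

```text
far top edge [0.448 0.018] [0.442 0.051] width 0.03345285941594227 lug centre [0.44  0.033] yaw 9.70063407883444
far top edge [0.478 0.021] [0.472 0.056] width 0.035111652307088646 lug centre [0.47  0.038] yaw 9.701976017480035
far top edge [0.507 0.025] [0.501 0.06 ] width 0.035130446482503686 lug centre [0.499 0.042] yaw 9.703306957303539
model [0.441 0.032 0.114]
model [0.471 0.037 0.114]
model [0.5   0.042 0.114]
body far top [ 0.456 -0.003] [0.443 0.074] 0.07795400668442537
body far top [ 0.485 -0.   ] [0.472 0.077] 0.07839109173901186
body far top [0.516 0.005] [0.502 0.082] 0.07794198001767222
```

Measurement and model agree: the lug centre is (0.4405, 0.033), with the right width and pitch at z=0.114. Descending to grip.

step_arm --linear '[[4, 0, 45], [4, 0, 45], [4, 0, 45], [4, 1, 45], [0, 0, 20], [0, 0, 0], [0, 0, 0], [0, 0, 0], [0, 0, 0], [0, 0, 0]]' --delta_rot '[[0, 0, 0], [0, 0, 0], [0, 0, 0], [0, 0, 0], [0, 0, 0], [0, 0, 0], [0, 0, 0], [0, 0, 0], [0, 0, 0], [0, 0, 0]]' --grip '[60, 60, 60, 60, 60, 60, 50, 30, 20, 20]'

```text
time_s: 7.72
tcp_pos: [0.4416, 0.0323, 0.0912]
ee_rot: [[-0.986, -0.168, 0.002], [-0.168, 0.986, 0.001], [-0.002, 0.0, -1.0]]
wrist_force: [-0.0, 0.1, 2.2]
gripper_width: 0.41
gripper_force: 30.0
```

Gripped: the opening is 35.7 mm, as the lug should give. Lifting straight up, then turning to the caster's yaw.

step_arm --linear '[[0, 0, -8], [0, 0, -25], [0, 0, -40], [0, 0, -40], [0, 0, -27], [0, -20, 0], [0, -20, 0], [0, -20, 0], [0, 0, 0]]' --delta_rot '[[0, 0, 0], [0, 0, 0], [0, 0, 0], [0, 0, 0], [0, 0, 0], [0, 0, 0.151], [0, 0, 0.151], [0, 0, 0.152], [0, 0, 0]]' --grip '[20, 20, 20, 20, 20, 20, 20, 20, 20]'

```text
time_s: 8.85
tcp_pos: [0.4414, -0.0283, 0.2305]
ee_rot: [[-0.959, 0.282, -0.001], [0.282, 0.959, 0.0], [0.001, -0.0, -1.0]]
wrist_force: [0.7, 0.1, -1.8]
gripper_width: 0.413
gripper_force: 30.0
```

Run:
```python
from fit import *
res=pickle.load(open('v1.pkl','rb'))
im=res[2][2][15:175,275:405]
cv2.imwrite('pics/g4.png',cv2.resize(im,(488,600),interpolation=cv2.INTER_CUBIC)[:,:,::-1])
```

```text
(no output)
```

View pics/g4.png

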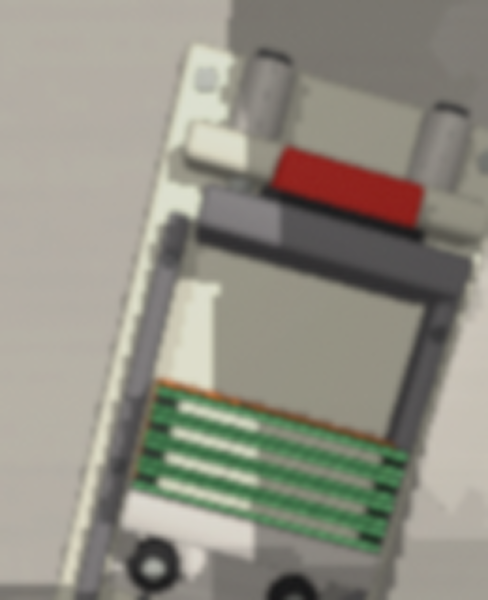

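The crop shows the plate's front top edge from crop (195,235) to (468,292). The pack's front top edge runs from (155,382) to (408,447), and the back edge from (135,490) to (385,550). Working out the gap.

Run:
```python
from fit import *
res=pickle.load(open('v1.pkl','rb')); C=res[2][0]; x,y,a,b=np.load('pose.npy')[:4]
def cl(px,z):
    p=atz(C,(275+px[0]/3.75,15+px[1]/3.75),z)[:2]-[x,y]; c,s=np.cos(a),np.sin(a); return np.array([c*p[0]+s*p[1],-s*p[0]+c*p[1]])*1000
np.set_printoptions(precision=1,suppress=True)
for n,px,z in(('plate back L',(203,190),.084),('plate back R',(470,257),.084),('plate front L',(197,233),.084),('plate front R',(466,290),.084),('pack fr L',(155,382),.082),('pack fr R',(408,447),.082),('pack bk L',(135,490),.082),('pack bk R',(385,550),.082),('pad L',(283,148),.079),('pad R',(425,185),.079)): print(n,cl(px,z))
```

```text
plate back L [-61.6 -42.3]
plate back R [-66.4  37.7]
plate front L [-50.  -40.6]
plate front R [-57.5  39.8]
pack fr L [ -6.3 -40.6]
pack fr R [-9.9 39.1]
pack bk L [ 26.5 -37.5]
pack bk R [22.1 42.9]
pad L [-79.4 -23.5]
pad R [-81.8  19.2]
```

Gap about 45.5 mm, so one block leaves about 25 mm, which is under 28. The edges suggest the caster's yaw is off by about 3°, so I'm checking with a least-squares fit before inserting.

Run:
```python
from fit import *
res=pickle.load(open('v1.pkl','rb')); C=res[2][0]; x,y,a,b=np.load('pose.npy')[:4]
W=lambda px,z: atz(C,(275+px[0]/3.75,15+px[1]/3.75),z)[:2]
ang=lambda p,q,z: np.degrees(np.arctan2(*(W(q,z)-W(p,z))[::-1]))
print('tray edge yaw',ang((190,45),(65,590),.01),'rail',ang((172,225),(85,590),.032))
print('crosswise',[ang(p,q,z)-90 for p,q,z in(((203,190),(470,257),.084),((155,382),(408,447),.082),((135,490),(385,550),.082),((283,148),(425,185),.079))])
pts=[((203,190),.084,(-65,-41)),((470,257),.084,(-65,41)),((197,233),.084,(-53,-41)),((466,290),.084,(-53,41)),((283,148),.079,(-81,-22)),((425,185),.079,(-81,22)),((190,45),.01,(-115,-59))]
f=least_squares(lambda v:np.concatenate([(loc(*v,(q[0]/1000,q[1]/1000,0))[:2]-W(p,z))*1000 for p,z,q in pts]),[x,y,a])
print(f.x,np.degrees(f.x[2]),f.fun.reshape(-1,2).round(1).tolist())
s=sense();t=s['tcp_pos'];R=np.array(s['ee_rot'])
print(t, s['time_s'])
```

```text
tray edge yaw -14.04838540921284 rail -14.268096277798199
crosswise [np.float64(-12.93827994350083), np.float64(-13.84904768802997), np.float64(-13.301127480462966), np.float64(-13.240629695753682)]
[ 0.571 -0.218 -0.228] -13.058166113817125 [[-0.7, 0.5], [-0.1, 2.3], [-0.6, -0.6], [2.4, 0.1], [-0.2, -0.5], [-0.0, 0.8], [-0.8, -2.6]]
[ 0.441 -0.028  0.231] 8.85
```

The yaw is about -13.6°. Moving above the gap at caster x=-28 and checking before lowering.

step_arm --linear '[[0, 0, 0], [-28.5, -31, 0], [-28.5, -31, 0], [-28.5, -31, 0], [-28.5, -31, 0], [-28.5, -31, 0], [0, 0, 20], [0, 0, 15], [0, 0, 0]]' --delta_rot '[[0, 0, -0.049], [0, 0, 0], [0, 0, 0], [0, 0, 0], [0, 0, 0], [0, 0, 0], [0, 0, 0], [0, 0, 0], [0, 0, 0]]' --grip '[20, 20, 20, 20, 20, 20, 20, 20, 20]'

```text
time_s: 9.98
tcp_pos: [0.5434, -0.2107, 0.194]
ee_rot: [[-0.973, 0.232, -0.004], [0.232, 0.973, 0.001], [0.004, -0.0, -1.0]]
wrist_force: [0.3, 0.2, -1.9]
gripper_width: 0.412
gripper_force: 30.0
```

```bash
cat > ov.py <<'E'
from fit import *
cp=(.571,-.2195,np.radians(-13.6))
def view(name,off=.083):
    s=sense(); t=s['tcp_pos'];R=np.array(s['ee_rot']); out=[]
    print(t,s['time_s'],s['wrist_force'])
    d=t[:2]-np.array(cp[:2]); c,sn=np.cos(cp[2]),np.sin(cp[2]); print('tcp in caster',c*d[0]+sn*d[1],-sn*d[0]+c*d[1],'yaw',np.degrees(np.arctan2(-R[1,0],-R[0,0])))
    for n,(u0,u1,v0,v1) in(('wrist',(200,450,80,330)),('scene',(270,420,170,290))):
        s=sense(); cc=capture(n); C=cam(cc,s); im=cc['img'].copy()
        S=600//(v1-v0) if n!='wrist' else 1.6
        im=im[v0:v1,u0:u1]; k=400/im.shape[1]; im=cv2.resize(im,None,fx=k,fy=k,interpolation=cv2.INTER_CUBIC)
        c2=dict(cc); c2['fx']*=k;c2['fy']*=k;c2['cx']=(cc['cx']-u0)*k;c2['cy']=(cc['cy']-v0)*k; C=(c2,C[1])
        box(C,im,cp,-.060,.110,-.043,.043,.01,.032,(255,0,0))
        box(C,im,cp,-.065,-.053,-.041,.041,.0115,.084,(255,255,0))
        box(C,im,(t[0],t[1],np.arctan2(-R[1,0],-R[0,0])),-.01,.01,-.04,.04,t[2]-off,t[2]-off+.076,(0,255,0))
        out.append(np.pad(im,((0,max(0,400-im.shape[0])),(0,0),(0,0)))[:400])
    cv2.imwrite(f'pics/{name}.png',np.hstack(out)[:,:,::-1])
E
python3 -c "
from ov import *
view('b5')"
```

```text
[ 0.543 -0.211  0.194] 9.975 [ 0.273  0.215 -1.879]
tcp in caster -0.028903051744165013 0.0020174266505935115 yaw -13.442937894496085
```

View pics/b5.png

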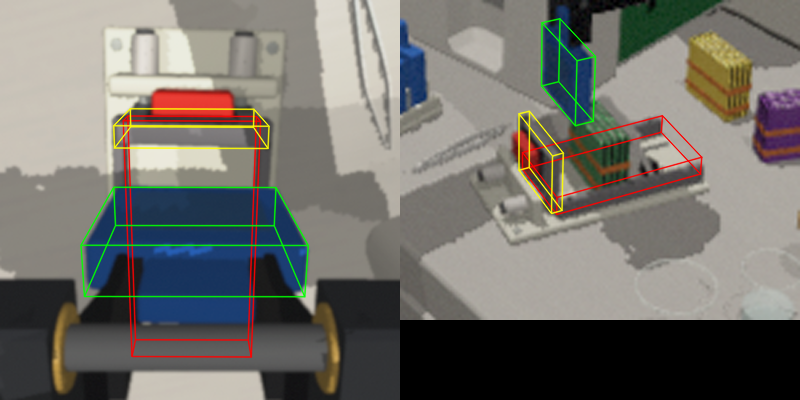

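The block is square to the caster. The pad and tray centre lie about 1.5 mm right of the model, and the block is already 2 mm that way, so it is centred. Lowering it.

step_arm --linear '[[0, 0, 25], [0, 0, 25], [0, 0, 15], [0, 0, 12], [0, 0, 10], [0, 0, 6], [0, 0, 3], [0, 0, 0]]' --delta_rot '[[0, 0, 0], [0, 0, 0], [0, 0, 0], [0, 0, 0], [0, 0, 0], [0, 0, 0], [0, 0, 0], [0, 0, 0]]' --grip '[20, 20, 20, 20, 20, 20, 20, 20]'

```text
time_s: 11.08
tcp_pos: [0.5445, -0.2116, 0.0997]
ee_rot: [[-0.972, 0.234, 0.0], [0.234, 0.972, -0.0], [-0.0, -0.0, -1.0]]
wrist_force: [-0.6, -0.1, -1.8]
gripper_width: 0.41
gripper_force: 30.0
```

step_arm --linear '[[0, 0, 3], [0, 0, 2], [0, 0, 1], [0, 0, 1], [0, 0, 0]]' --delta_rot '[[0, 0, 0], [0, 0, 0], [0, 0, 0], [0, 0, 0], [0, 0, 0]]' --grip '[20, 20, 20, 20, 20]'

```text
time_s: 11.7
tcp_pos: [0.5447, -0.2116, 0.0933]
ee_rot: [[-0.972, 0.234, 0.001], [0.234, 0.972, -0.0], [-0.001, -0.0, -1.0]]
wrist_force: [-0.6, 1.2, 3.8]
gripper_width: 0.414
gripper_force: 30.0
```

The block is on the floor (force 3.8 N). Releasing, then rising.

step_arm --linear '[[0, 0, -1], [0, 0, 0], [0, 0, 0], [0, 0, -10], [0, 0, -25], [0, 0, -40], [0, 0, -40], [50, 0, 0], [50, 0, 0], [0, 0, 0]]' --delta_rot '[[0, 0, 0], [0, 0, 0], [0, 0, 0], [0, 0, 0], [0, 0, 0], [0, 0, 0], [0, 0, 0], [0, 0, 0], [0, 0, 0], [0, 0, 0]]' --grip '[45, 50, 55, 55, 55, 40, 20, 0, 0, 0]'

```text
time_s: 12.95
tcp_pos: [0.444, -0.1877, 0.2096]
ee_rot: [[-0.972, 0.234, 0.0], [0.234, 0.972, 0.0], [-0.0, 0.0, -1.0]]
wrist_force: [0.6, -1.7, 0.9]
gripper_width: 0.156
gripper_force: 0.0
```

Run:
```python
from ov import *
cp=(.571,-.2195,np.radians(-13.6))
s=sense();print(s['tcp_pos'],s['time_s'])
out=[]
for n,(u0,u1,v0,v1) in(('top',(330,410,160,260)),('scene',(270,420,170,290))):
    im=capture(n)['img'][v0:v1,u0:u1]; k=500/(v1-v0) if n=='top' else 400/150
    im=cv2.resize(im,None,fx=k,fy=k,interpolation=cv2.INTER_CUBIC); out.append(np.pad(im,((0,500-im.shape[0]),(0,0),(0,0))))
cv2.imwrite('pics/p6.png',np.hstack(out)[:,:,::-1])
```

```text
[ 0.444 -0.188  0.21 ] 12.95
```

View pics/p6.png

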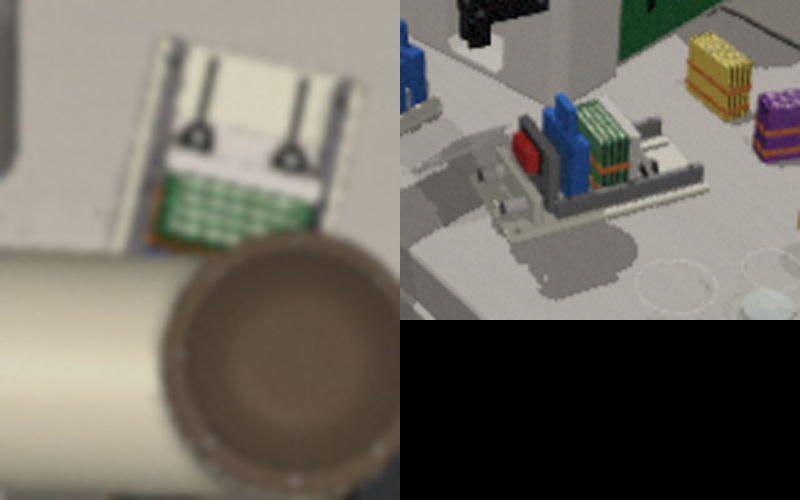

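The block stands upright between the plate and the pack. Lowering the closed fingers behind the red pad.

step_arm --linear '[[0, 0, 40], [0, 0, 40], [0, 0, 40], [0, 0, 25], [0, 0, 9], [-10, 0, 0], [-8, 0, 0], [0, 0, 0]]' --delta_rot '[[0, 0, 0], [0, 0, 0], [0, 0, 0], [0, 0, 0], [0, 0, 0], [0, 0, 0], [0, 0, 0], [0, 0, 0]]' --grip '[0, 0, 0, 0, 0, 0, 0, 0]'

```text
time_s: 14.05
tcp_pos: [0.4665, -0.1927, 0.0555]
ee_rot: [[-0.972, 0.234, 0.003], [0.234, 0.972, -0.0], [-0.003, 0.0, -1.0]]
wrist_force: [-0.5, -0.4, 0.4]
gripper_width: 0.002
gripper_force: 0.0
```

```bash
python3 -c "
from ov import *
view('q7')"
```

```text
[ 0.466 -0.193  0.056] 14.05 [-0.508 -0.427  0.365]
tcp in caster -0.10791701688395611 0.0014967550464763668 yaw -13.527770307161896
```

View pics/q7.png

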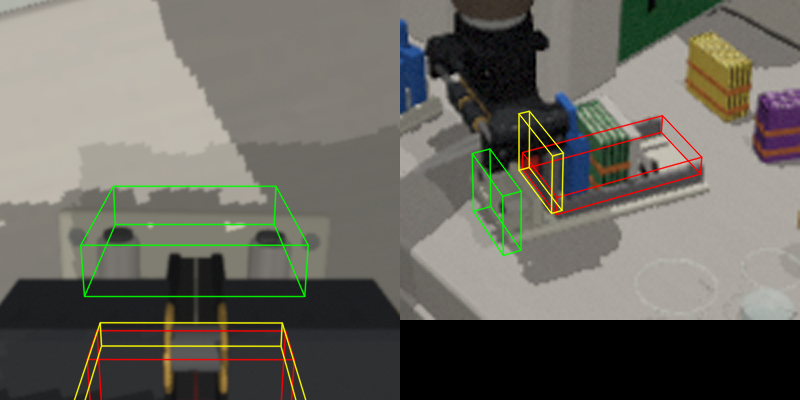

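The fingers are centred between the sleeves behind the pad. Advancing gently and watching the force.

step_arm --linear '[[-5, 0, 0], [-4, 0, 0], [-3, 0, 0], [-3, 0, 0], [-3, 0, 0], [-3, 0, 0], [0, 0, 0]]' --delta_rot '[[0, 0, 0], [0, 0, 0], [0, 0, 0], [0, 0, 0], [0, 0, 0], [0, 0, 0], [0, 0, 0]]' --grip '[0, 0, 0, 0, 0, 0, 0]'

```text
time_s: 15.02
tcp_pos: [0.4848, -0.1974, 0.0544]
ee_rot: [[-0.972, 0.234, -0.001], [0.234, 0.972, 0.0], [0.001, -0.0, -1.0]]
wrist_force: [-1.4, 0.8, 0.3]
gripper_width: 0.003
gripper_force: 0.8
```

step_arm --linear '[[-2, 0, 0], [-2, 0, 0], [-2, 0, 0], [-2, 0, 0], [0, 0, 0]]' --delta_rot '[[0, 0, 0], [0, 0, 0], [0, 0, 0], [0, 0, 0], [0, 0, 0]]' --grip '[0, 0, 0, 0, 0]'

```text
time_s: 15.65
tcp_pos: [0.4928, -0.1993, 0.0544]
ee_rot: [[-0.972, 0.234, -0.0], [0.234, 0.972, 0.0], [0.0, -0.0, -1.0]]
wrist_force: [-2.3, -1.4, -1.1]
gripper_width: 0.011
gripper_force: 1.1
```

step_arm --linear '[[-2, 0, 0], [-2, 0, 0], [-2, 0, 0], [-2, 0, 0], [0, 0, 0]]' --delta_rot '[[0, 0, 0], [0, 0, 0], [0, 0, 0], [0, 0, 0], [0, 0, 0]]' --grip '[0, 0, 0, 0, 0]'

```text
time_s: 16.27
tcp_pos: [0.5002, -0.2012, 0.0544]
ee_rot: [[-0.972, 0.234, -0.001], [0.234, 0.972, 0.0], [0.001, -0.0, -1.0]]
wrist_force: [-4.5, -3.3, 1.0]
gripper_width: 0.002
gripper_force: 2.0
```

step_arm --linear '[[-2, 0, 0], [-2, 0, 0], [0, 0, 0]]' --delta_rot '[[0, 0, 0], [0, 0, 0], [0, 0, 0]]' --grip '[0, 0, 0]'

```text
time_s: 16.65
tcp_pos: [0.504, -0.2021, 0.0544]
ee_rot: [[-0.972, 0.234, -0.001], [0.234, 0.972, -0.0], [0.001, -0.0, -1.0]]
wrist_force: [-4.4, -1.3, 1.0]
gripper_width: 0.006
gripper_force: 2.1
```

step_arm --linear '[[-2, 0, 0], [0, 0, 0]]' --delta_rot '[[0, 0, 0], [0, 0, 0]]' --grip '[0, 0]'

```text
time_s: 16.9
tcp_pos: [0.5058, -0.2026, 0.0544]
ee_rot: [[-0.972, 0.234, -0.002], [0.234, 0.972, -0.0], [0.001, -0.0, -1.0]]
wrist_force: [-5.1, -2.5, 0.6]
gripper_width: 0.006
gripper_force: 2.1
```

step_arm --linear '[[-2, 0, 0], [0, 0, 0]]' --delta_rot '[[0, 0, 0], [0, 0, 0]]' --grip '[0, 0]'

```text
time_s: 17.15
tcp_pos: [0.5074, -0.2031, 0.0544]
ee_rot: [[-0.972, 0.234, -0.002], [0.234, 0.972, 0.0], [0.002, -0.0, -1.0]]
wrist_force: [-6.3, -1.6, 0.3]
gripper_width: 0.009
gripper_force: 2.5
```

step_arm --linear '[[-2, 0, 0], [0, 0, 0]]' --delta_rot '[[0, 0, 0], [0, 0, 0]]' --grip '[0, 0]'

```text
time_s: 17.4
tcp_pos: [0.5084, -0.2033, 0.0544]
ee_rot: [[-0.972, 0.235, -0.004], [0.235, 0.972, 0.0], [0.004, -0.001, -1.0]]
wrist_force: [-7.8, -1.4, 3.1]
gripper_width: 0.003
gripper_force: 3.5
```

step_arm --linear '[[-2, 0, 0], [0, 0, 0]]' --delta_rot '[[0, 0, 0], [0, 0, 0]]' --grip '[0, 0]'

```text
time_s: 17.65
tcp_pos: [0.5094, -0.2036, 0.0544]
ee_rot: [[-0.972, 0.235, -0.006], [0.235, 0.972, 0.001], [0.006, -0.001, -1.0]]
wrist_force: [-8.6, -0.1, 4.7]
gripper_width: 0.002
gripper_force: 4.5
```

Run:
```python
from ov import *
s=sense(); print(s['tcp_pos'],s['wrist_force'],s['time_s'])
im=capture('scene')['img'][180:270,280:400]
cv2.imwrite('pics/s8.png',cv2.resize(im,(800,600),interpolation=cv2.INTER_CUBIC)[:,:,::-1])
```

```text
[ 0.509 -0.204  0.054] [-8.63  -0.096  4.665] 17.65
```

View pics/s8.png

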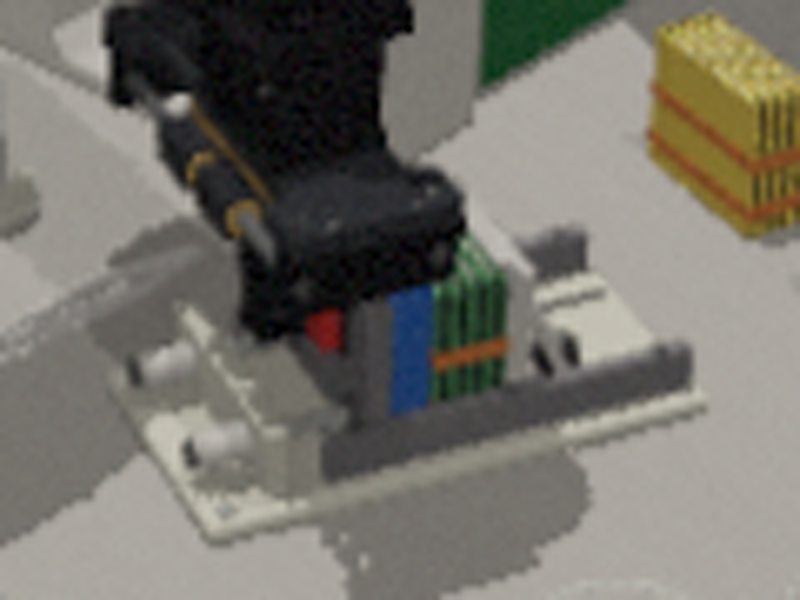

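The scene view shows the plate, blue block, pack and backstop closed up with no gaps. The pad is only partly sunk (about 8 N). Pressing on a little at a time.

step_arm --linear '[[-2, 0, 0], [0, 0, 0], [0, 0, 0]]' --delta_rot '[[0, 0, 0], [0, 0, 0], [0, 0, 0]]' --grip '[0, 0, 0]'

```text
time_s: 18.08
tcp_pos: [0.5103, -0.2039, 0.0543]
ee_rot: [[-0.972, 0.235, -0.008], [0.235, 0.972, 0.001], [0.008, -0.001, -1.0]]
wrist_force: [-11.0, 0.4, 6.7]
gripper_width: 0.002
gripper_force: 5.4
```

step_arm --linear '[[-2, 0, 0], [0, 0, 0], [0, 0, 0]]' --delta_rot '[[0, 0, 0], [0, 0, 0], [0, 0, 0]]' --grip '[0, 0, 0]'

```text
time_s: 18.45
tcp_pos: [0.5113, -0.2042, 0.0543]
ee_rot: [[-0.972, 0.235, -0.01], [0.235, 0.972, 0.002], [0.01, -0.001, -1.0]]
wrist_force: [-13.1, 0.8, 7.6]
gripper_width: 0.006
gripper_force: 6.4
```

Run:
```python
from ov import *
s=sense(); print(s['tcp_pos'],s['wrist_force'],s['moment'],s['time_s'])
```

```text
[ 0.511 -0.204  0.054] [-13.079   0.817   7.594] [ 0.444  3.583 -0.087] 18.45
```

step_arm --linear '[[0, 0, 0], [0, 0, 0], [0, 0, 0], [0, 0, 0]]' --delta_rot '[[0, 0, 0], [0, 0, 0], [0, 0, 0], [0, 0, 0]]' --grip '[0, 0, 0, 0]'

```text
time_s: 18.95
tcp_pos: [0.5113, -0.2041, 0.0543]
ee_rot: [[-0.972, 0.235, -0.01], [0.235, 0.972, 0.002], [0.01, -0.001, -1.0]]
wrist_force: [-12.6, 1.9, 9.2]
gripper_width: 0.007
gripper_force: 6.4
```

Run:
```python
from ov import *
s=sense(); f=s['wrist_force']; along=-(f[0]*.972-f[1]*.235); print(s['tcp_pos'],f,along,'sink mm',(along-1)/2)
if 11.3<along<16: print(finish_job())
```

```text
[ 0.511 -0.204  0.054] [-12.563   1.878   9.199] 12.652704927277814 sink mm 5.826352463638907
the job is handed in; nothing more can be done
None
```

I stood one filler block upright in the caster, which was enough for the plate to close (gap about 45 mm, so about 25 mm left), and handed the job in while holding the stack firm: about 12.7 N on the pad, which the spring figures put at about 6 mm sunk, at 19 s of the 72 s allowed.

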